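Try a washed screw lid on the jar and sort it

ROBOT

A 6-joint arm with a two-finger parallel gripper is mounted at the origin on the work surface. World frame = base frame: x ahead of the robot, y to its left, z up, the work surface at z = 0. Lengths are in m, angles in degrees, forces in N, time in s.
With the tool pointing down it reaches from about 0.375 to 0.9 m from the base axis. Payload 3.1 kg.
Tool frame: the origin (TCP) lies at the very end of the fingers, on their centre line; the grasp point (between the pads) lies behind it (bot.grip_depth is the z of the grasp point in the tool frame, in m); z points along the fingers, y is the direction in which the jaws open and shut (so a half turn about z gives the same grasp; the last joint's range is limited). The gripper opens to 87 mm and grips with 3 to 60 N. Pads are 19 mm wide; open, the fingers measure 117 mm over their backs; the gripper's body (75 mm by 190 mm) begins 51 mm behind the grasp point.
Start: joints at [54.632, 30.224, 82.088, -0, 67.689, -10.227], TCP at [0.265, 0.566, 0.223] pointing down, gripper open.
Joint ranges: [-176.69, 176.69], [-43.24, 126.21], [12.49, 139.97], [-82, 262], [0, 151.66], [-163.58, 163.58]. Speed limits (degrees/s): [159.86, 159.86, 180, 180, 180, 180].

INTERFACE

Orientations are given as a 3x3 rotation matrix whose columns are the frame's x, y, z axes.
In Python, from rig import bot, vision gives the robot as it stands. The module is installed in compiled form; this text tells all that it offers.
- The arm moves only by the shell command python3 -m jog 'ROWS'. ROWS is JSON, a list of rows, each a list of 3 entries, a list of its own where there are three numbers: the shift along the tool's x, y, z in mm, then the turn, a rotation vector about the tool's x, y, z in degrees, then the closure, from 0 (fully open) to 1 (shut). In form: [[[dx, dy, dz], [wx, wy, wz], fingers], ...]. A call has 1 to 12 rows; each row is the pose to reach, as a shift and turn from the pose commanded when the call began, along the tool's axes at that moment; what a row does not reach only later rows make up. A row lasts 1/12 s, in which the tool goes at most 41.7 mm and 7.16 degrees, less where a joint would pass 70% of its speed; a pose out of reach is approached as far as the arm can. A call with a gripper value outside its range is refused whole. The fingers move at their own pace and stop on an object; the grip force is fixed at half the most. Time passes only in rows, so rows that repeat a pose let the fingers close. It gives the time, the measured TCP pose, the force and the opening at its end, in the units of the state.
- bot.read_state(): the state, without advancing time (a new reading comes with each control period).
- vision.capture(name): name is "side" or "top"; returns the picture (480x640x3 uint8, red, green, blue); there is no depth.
- vision.camera_info(name): a dict with "intrinsics" (3x3 intrinsics, pixels), "camera_from_world" (4x4, takes a point from world to camera coordinates). Camera axes: x right, y up, looking along -z (the intrinsics and any distortion apply to the point x, -y, -z); pixel columns grow to the right and rows downward; lengths in m; the calibration is good to about 2 mm. A picture is of the moment at which its call begins. camera_info takes no time and is no camera call.
- bot.hand_in(): hands the job in, once; it reports no verdict.
The state is a dict: "time_s": time; "joint_positions": joint angles; "qvel": joint speeds; "tau": joint torques, N m; "position": TCP position; "tcp_rot": TCP orientation; "force": force on the tool from outside, world axes, zero at the start; "moment": the same for the moment, N m; "opening": opening from 0.0 (shut) to 1.0 (fully open).
Only numpy, scipy, OpenCV 4.12 (cv2) and the standard library are available. Lean on these libraries where they do the work, as an engineer would, in place of code of your own. Each camera call takes 0.05 s, during which the arm holds its last target. There are 200 camera calls.

TASK

Try the red screw lid that lies on the round wooden board on the open white jar: screw it down clockwise, finger-tight, until it stops, without forcing it. Then unscrew it and lift it off; if it had gone fully home, set it down on the floor of the rectangular steel tray beside the checked lids, but if it stopped short with its edge standing clear of the jar's shoulder, set it down in the round tub of misfits. Place it, do not drop or throw it, leave the other lid lying on the drip tray, and do not push the checked lids, the plate, the mug or the bottle about.

Things in the scene. Friction and masses are not known exactly. Their poses are not given: they have to be found in the camera images.
- lid_p_mid (a point): centre, half-way up, of one of two red ribbed screw lids alike from outside: 58 mm diameter, 26 mm high, 30 to 45 g, mouth down, z up. Round: grip it across at any yaw; four lugs inside. Unseen: one of lid_p and lid_q has a second liner stuck inside and stops short. At the start one lies on the board (to be tried), the other on the drip tray; which is which varies.
- lid_q_mid (a point): centre, half-way up, of one of two red ribbed screw lids alike from outside: 58 mm diameter, 26 mm high, 30 to 45 g, mouth down, z up. Round: grip it across at any yaw; four lugs inside. Unseen: one of lid_p and lid_q has a second liner stuck inside and stops short. At the start one lies on the board (to be tried), the other on the drip tray; which is which varies.
- jar: open white plastic jar, 80 mm diameter, fixed in a round steel holder (120 mm diameter, base 4 mm thick). Origin on the jar's axis at the table, z up. Its shoulder slopes from 82 mm height at the full diameter up to 100 mm at the neck. Neck 41 mm in diameter, bevelled 2.5 mm at the mouth, with a coarse right-hand four-start thread standing out to 49 mm diameter
- jar_rim (a point): centre of the jar's mouth, on its axis at rim height, 124 mm above the table
- jar_catch (a point): on the jar's axis, 107 mm above the table: height of a lid's lower edge as it catches under the thread. Set squarely on the neck it rests 0 to 7 mm higher, by its yaw; a clockwise turn (from above) of up to 90 degrees brings it here and on down, 28 mm per turn. At 6 to 7 mm it has landed on a blunt thread start: raise it, turn it back 25 degrees, try again. Play: 1 mm up, down and sideways. It lifts off once turned back 20 degrees past here
- jar_home (a point): on the jar's axis, 101.5 mm above the table: height of a lid's lower edge when fully home (1 to 2 mm over the shoulder), 75 degrees past the catch. The misfit lid stops with its lower edge 3.5 mm above this. 15 degrees past its stop a lid is jammed tight. Pressing down 10 to 15 N at the stop does no harm; more than 50 N between lid and jar, summed over its lugs and seat, is forcing it
- board: round wooden board, 100 mm in diameter, 10 mm thick, fixed, on which the lid to try lies; origin at the centre of its underside
- drip_tray: steel drip tray, 120 x 180 mm, floor 10 mm and rim 16 mm high, fixed, with the lid that is to be left alone; origin at the centre of its underside
- tray: shallow rectangular steel tray for lids that fit, 200 mm along its x, 170 mm along its y, 32 mm high, floor and walls 3 mm, fixed; origin at the centre of its underside. Two checked red lids lie at its +x end, centres 56 to 65 mm along x from its middle. It changes places with the tub
- tray_free (a point): free part of the tray's floor: 42 mm from the tray's centre towards its -x end, at floor height (3 mm)
- tub: round blue plastic tub for misfits, fixed, 194 mm in diameter at the rim and 156 mm at the foot, 56 mm high, wall 3 mm; origin at the centre of its underside. A small white cap (28 mm diameter, 16 mm high) lies in it about 55 mm from the middle
- tub_in (a point): centre of the tub's inner floor, 4 mm above the table
- checked0: a checked red lid in the tray, 58 mm in diameter, 26 mm high; origin at the centre of its underside
- checked1: the other checked red lid in the tray, 58 mm in diameter, 26 mm high; origin at the centre of its underside
- plate: white plate, 160 mm in diameter, 20 mm high, to be left alone; origin at the centre of its underside
- mug: aluminium mug, 72 mm in diameter, 85 mm high, to be left alone; origin at the centre of its underside
- sauce: brown sauce bottle, 56 mm in diameter, 190 mm high, to be left alone; origin at the centre of its underside
- lid_p: lid_p again, its origin at the centre of its lower edge. Its hidden seat (lid_p_seat in the rules) is the lid's top with its liner: it reaches lower, and so is centred lower, in the lid that stops short
- lid_q: lid_q again, its origin at the centre of its lower edge. Its hidden seat (lid_q_seat in the rules) is the lid's top with its liner: it reaches lower, and so is centred lower, in the lid that stops short

How it is judged:
By the outcome, as a careful person would: the job done as asked, in the order asked, and still so for the second after the job is handed in, with the robot touching nothing.
It also fails if it takes over 54 s, if anything falls off the work surface, if the arm or the gripper's body presses on something with over 40 N, if the wrist force passes 120 N, or if a joint passes its speed limit or range.

## Working session

There is one attempt and no reset: what is moved stays moved. The work goes in short steps, Python scripts to look and compute and a shell command to move; the robot and the scene stay as the last step left them, time stands still between calls to the robot, and variables do not carry over. Pictures are saved under pics/ and viewed, about 8 in all and at most 12, crops included, and the job is handed in when it is done.

```bash
mkdir -p pics
cat > h.py <<'E'
import numpy as np, cv2
from rig import bot, vision
def cam(n):
    i=vision.camera_info(n); return np.array(i["intrinsics"]),np.array(i["camera_from_world"]),i
def ray(n,u,v,z):
    K,T,_=cam(n); d=np.linalg.inv(K)@[u,v,1]; d=np.array([d[0],-d[1],-d[2]])
    R=T[:3,:3]; o=-R.T@T[:3,3]; w=R.T@d; return o+w*(z-o[2])/w[2]
def proj(n,p):
    K,T,_=cam(n); c=T[:3,:3]@np.array(p)+T[:3,3]; q=K@[c[0],-c[1],-c[2]]; return q[:2]/q[2]
def shot(n,f):
    im=vision.capture(n); cv2.imwrite("pics/"+f,im[:,:,::-1]); return im
E
python3 - <<'E'
from h import *
for n in("top","side"):
    shot(n,n+"0.png"); K,T,i=cam(n); print(n,i.keys(),K.round(1).tolist(),(-T[:3,:3].T@T[:3,3]).round(3),{k:v for k,v in i.items() if k not in("intrinsics","camera_from_world")})
s=bot.read_state(); print(s["tcp_rot"],s["position"],bot.grip_depth,s["time_s"])
E
```

```text
top dict_keys(['intrinsics', 'camera_from_world']) [[558.9, 0.0, 324.1], [0.0, 558.9, 237.4], [0.0, 0.0, 1.0]] [0.43  0.085 1.297] {}
side dict_keys(['intrinsics', 'camera_from_world']) [[481.1, 0.0, 320.4], [0.0, 481.1, 244.8], [0.0, 0.0, 1.0]] [ 0.215 -0.556  0.958] {}
[[-9.05237867e-01  4.24903643e-01 -1.13919003e-03]
 [ 4.24905025e-01  9.05236520e-01 -1.60103552e-03]
 [ 3.50950593e-04 -1.93336555e-03 -9.99998069e-01]] [0.2651447  0.56524481 0.22168043] -0.0187 0.1
```

View pics/top0.png

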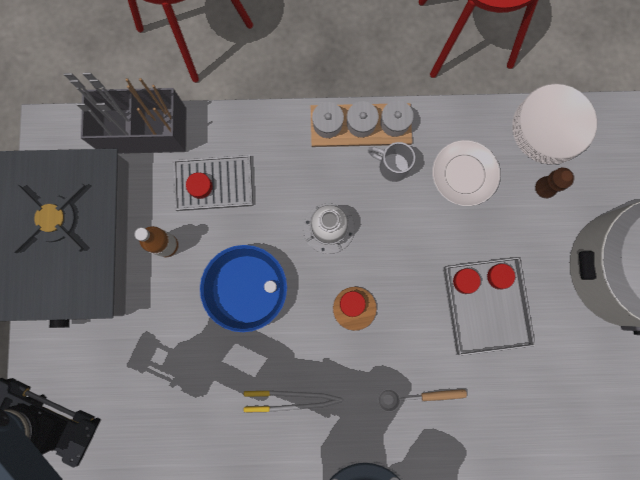

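View pics/side0.png

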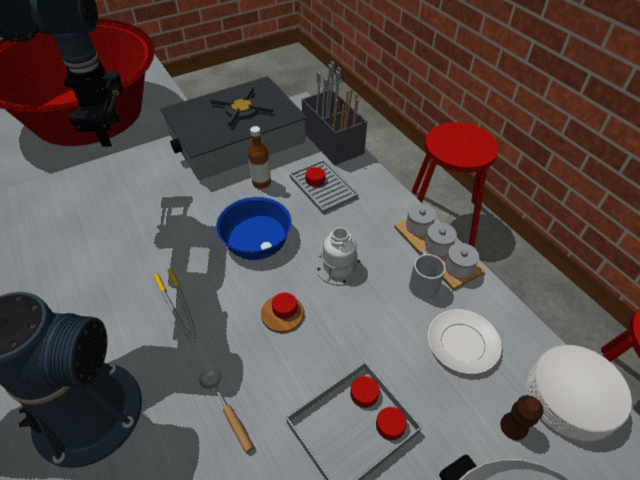

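The top view shows the lid to try at about (353,303) on the board, the jar at (329,225), the drip-tray lid at (199,185), the tub at (244,288), and the tray at (489,306) with its checked lids. The side view shows the same lid at (284,305) and the jar mouth at (341,236).

```bash
cat > m.py <<'E'
from h import *
for n in("top","side"):
    im=cv2.imread(f"pics/{n}0.png"); hsv=cv2.cvtColor(im,cv2.COLOR_BGR2HSV)
    m=((hsv[...,0]<6)|(hsv[...,0]>174))&(hsv[...,1]>150)&(hsv[...,2]>60)
    c,_=cv2.findContours(m.astype(np.uint8),0,2)
    for k in c:
        a=cv2.contourArea(k)
        if 150<a<1500:
            mm=cv2.moments(k); u,v=mm["m10"]/a,mm["m01"]/a
            (x,y),r=cv2.minEnclosingCircle(k)
            print(n,"red",a,(round(u,1),round(v,1)),"r",round(r,1),ray(n,u,v,.018).round(4),ray(n,u,v,.026).round(4))
    b=(abs(hsv[...,0].astype(int)-110)<12)&(hsv[...,1]>180)
    c,_=cv2.findContours(b.astype(np.uint8),0,2); k=max(c,key=cv2.contourArea)
    e=cv2.fitEllipse(cv2.convexHull(k)); print(n,"tub",e[0],e[1],ray(n,*e[0],.056).round(4))
    w=(hsv[...,0]>8)&(hsv[...,0]<20)&(hsv[...,1]>90)
    c,_=cv2.findContours(w.astype(np.uint8),0,2)
    for k in c:
        if 500<cv2.contourArea(k)<5000:
            k=cv2.convexHull(k);e=cv2.fitEllipse(k); print(n,"wood",e,ray(n,*e[0],.010).round(4))
for n,(cx,cy) in {"top":(330,225),"side":(341,245)}.items():
    im=cv2.imread(f"pics/{n}0.png")[cy-50:cy+50,cx-50:cx+50]
    cv2.imwrite(f"pics/j{n}.png",cv2.resize(im,None,fx=4,fy=4,interpolation=cv2.INTER_CUBIC))
cv2.imwrite("pics/jar.png",np.hstack([cv2.imread("pics/jtop.png"),cv2.imread("pics/jside.png")]))
E
python3 m.py
```

```text
top red 477.0 (352.2, 303.5) r 12.8 [0.4541 0.0151 0.018 ] [0.454  0.0156 0.026 ]
top red 479.0 (466.5, 280.6) r 13.2 [ 0.5    -0.2479  0.018 ] [ 0.4996 -0.2459  0.026 ]
top red 498.0 (500.9, 275.9) r 13.5 [ 0.5088 -0.3275  0.018 ] [ 0.5083 -0.3249  0.026 ]
top red 471.0 (198.5, 184.9) r 13.1 [0.7379 0.3658 0.018 ] [0.7359 0.3641 0.026 ]
top red 1367.5 (488.0, 25.1) r 65.2 [ 1.1209 -0.3371  0.018 ] [ 1.1166 -0.3345  0.026 ]
top red 159.5 (242.4, 12.7) r 16.2 [1.166  0.2617 0.018 ] [1.1614 0.2606 0.026 ]
top red 550.5 (177.8, 35.3) r 47.9 [1.1108 0.4188 0.018 ] [1.1066 0.4167 0.026 ]
top red 168.0 (135.5, 15.0) r 16.8 [1.1656 0.5225 0.018 ] [1.161  0.5197 0.026 ]
top tub (242.7589569091797, 287.979736328125) (84.5221939086914, 86.27828979492188) [0.4932 0.2581 0.056 ]
top wood ((354.3912658691406, 308.1119689941406), (42.99446105957031, 43.05358123779297), 114.93389892578125) [0.4437 0.0099 0.01  ]
top wood ((48.56418991088867, 217.5432586669922), (27.780826568603516, 29.406681060791016), 76.3504867553711) [0.6699 0.7162 0.01  ]
top wood ((554.2359008789062, 182.12539672851562), (23.0
[... 602 characters left out ...]
 10.1 [0.7384 0.3708 0.018 ] [0.734  0.3629 0.026 ]
side tub (254.12884521484375, 227.5078125) (61.53312301635742, 75.12297821044922) [0.4872 0.2413 0.056 ]
side wood ((521.4794311523438, 417.3032531738281), (32.37086486816406, 48.26454544067383), 39.962989807128906) [ 0.7398 -0.4487  0.01  ]
side wood ((281.9146423339844, 313.29638671875), (37.14848709106445, 42.633846282958984), 84.03582763671875) [0.4414 0.0061 0.01  ]
side wood ((562.3776245117188, 260.58135986328125), (26.685714721679688, 236.85113525390625), 130.88522338867188) [ 1.1223 -0.2127  0.01  ]
side wood ((286.61761474609375, 88.86278533935547), (125.8117446899414, 318.9525451660156), 120.63326263427734) [0.8891 0.8325 0.01  ]
```

View pics/jar.png

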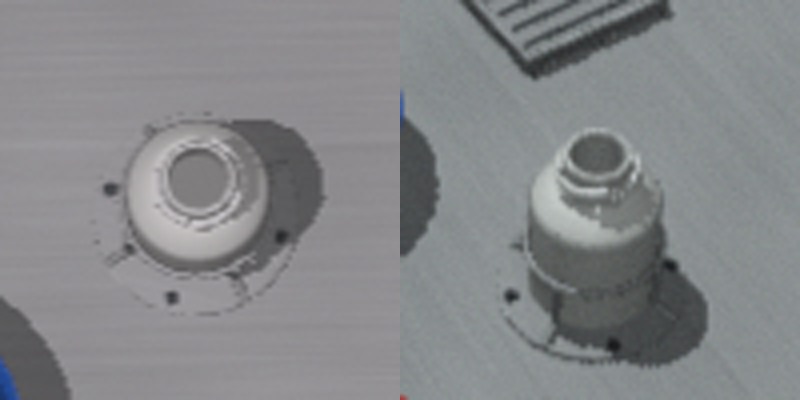

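Jar mouth hole is at about (330,220) in top and (340.5,234) in side; I'll refine both with masks and triangulate.

```bash
cat > j.py <<'E'
from h import *
def tri(a,b):
    A=[];B=[]
    for n,(u,v) in (("top",a),("side",b)):
        p=ray(n,u,v,0);q=ray(n,u,v,.3);d=(q-p)/np.linalg.norm(q-p);P=np.eye(3)-np.outer(d,d);A.append(P);B.append(P@p)
    A=np.vstack(A);B=np.hstack(B);x=np.linalg.lstsq(A,B,rcond=None)[0];return x.round(4),np.linalg.norm(A@x-B).round(4)
if __name__=="__main__":
    c={}
    for n,(cx,cy,x,y) in {"top":(330,225,199,181),"side":(341,245,198,157)}.items():
        g=cv2.cvtColor(cv2.imread(f"pics/j{n}.png"),cv2.COLOR_BGR2GRAY)
        print(g[y,x-60:x+60:4],g[y-50:y+50:4,x])
        t=(int(g[y,x])+ (190 if n=="top" else 180))//2
        m=(g<t).astype(np.uint8); _,l=cv2.connectedComponents(m); 
        k=max(cv2.findContours((l==l[y,x]).astype(np.uint8),0,2)[0],key=cv2.contourArea)
        e=cv2.fitEllipse(k);print(n,t,e)
        u,v=cx-50+(e[0][0]+.5)/4-.5, cy-50+(e[0][1]+.5)/4-.5
        c[n]=(u,v);print((u,v),ray(n,u,v,.124).round(4), ray(n,u,v,.124-.003).round(4))
    print("jar",tri(c["top"],c["side"]))
    print("lid",tri((352.2,303.5),(283.8,304.9)))
    print("chk",tri((466.5,280.6),(364.2,391.2)))
    print("chk",tri((500.9,275.9),(391.0,422.9)))
    for z in(.036,.0):pass
    print([ray("top",352.2,303.5,z).round(4)[:2] for z in(.023,.03,.036)],[ray("side",283.8,304.9,z).round(4)[:2] for z in(.023,.03,.036)])
E
python3 j.py
```

```text
[174 178 183 189 187 167 166 158 120 125 125 125 126 125 126 127 126 125
 126 125 125 126 137 159 142 118 136 129 118 121] [151 158 151 153 143  91 112 128 126 126 126 126 126 127 126 126 125 125
 126 140 168 143 139 202 168]Traceback (most recent call last):
  File "j.py", line 15, in <module>
    e=cv2.fitEllipse(k);print(n,t,e)
cv2.error: OpenCV(4.12.0) /io/opencv/modules/imgproc/src/shapedescr.cpp:361: error: (-201:Incorrect size of input array) There should be at least 5 points to fit the ellipse in function 'fitEllipseNoDirect'
```

```bash
sed -i 's/^        t=.*/        t=int(g[y,x])/; s/m=(g<t)/m=cv2.morphologyEx((abs(g.astype(int)-t)<(9 if n=="top" else 22)).astype(np.uint8),cv2.MORPH_OPEN,np.ones((7,7)))/; s/astype(np.uint8); _,l/astype(np.uint8); _,l/' j.py; python3 j.py
```

```text
[174 178 183 189 187 167 166 158 120 125 125 125 126 125 126 127 126 125
 126 125 125 126 137 159 142 118 136 129 118 121] [151 158 151 153 143  91 112 128 126 126 126 126 126 127 126 126 125 125
 126 140 168 143 139 202 168]
top 127 ((198.1147918701172, 181.1572265625), (49.4701042175293, 55.94137954711914), 83.35616302490234)
(329.1536979675293, 219.914306640625) [0.6299 0.0645 0.124 ] [0.6304 0.0644 0.121 ]
[143 144 146 148 166 191 177 169 117  74  85  87  88  94  90  93  89  92
  90  84  80 104 146 179 169 176 143 144 145 147] [143 141 139 141 142 153 152 109  88  92  95  95  94  94  94  89  99 135
 149 110 134 186 147 107 109]
side 93 ((196.97735595703125, 153.8491973876953), (37.52323532104492, 53.01616668701172), 91.90248107910156)
(339.8693389892578, 233.08729934692383) [0.6311 0.0645 0.124 ] [0.6326 0.0668 0.121 ]
jar (array([0.6303, 0.0643, 0.1246]), np.float64(0.0007))
lid (array([0.4532, 0.0157, 0.0237]), np.float64(0.0012))
chk (array([ 0.4995, -0.2483,  0.0161]), np.float64(0.0008))
chk (array([ 0.5088, -0.3283,  0.0152]), np.float64(0.0004))
[array([0.454 , 0.0153]), array([0.4539, 0.0157]), array([0.4538, 0.016 ])] [array([0.4525, 0.0164]), array([0.4508, 0.0121]), array([0.4492, 0.0084])]
```

Measurements hold up: jar mouth at z = 0.1246 (should be 0.124) and lid middle at z = 0.0237 (should be 0.023). I'll move above the lid, turning J6 back to leave room for screwing.

```bash
cat > g.py <<'E'
import sys
from h import *
s=bot.read_state(); R=np.array(s["tcp_rot"]); t=np.array([float(a) for a in sys.argv[1:4]])
print("d",(R.T@(t-s["position"])*1000).round(1),"pos",np.round(s["position"],4),"q",np.round(s["joint_positions"],1),"t",s["time_s"],"F",np.round(s["force"],1),"op",round(float(s["opening"]),3),"tilt",R[:,2].round(4))
E
python3 g.py 0.4535 0.0157 0.15
```

```text
d [-404.  -417.3   72.3] pos [0.2651 0.5652 0.2217] q [ 54.6  30.3  82.1   0.   67.7 -10.2] t 0.1 F [-0.1  0.9  0. ] op 0.998 tilt [-0.0011 -0.0016 -1.    ]
```

```bash
python3 -m jog '[[[-404,-417,0],[0,0,-87],0],[[-404,-417,0],[0,0,-87],0],[[-404,-417,0],[0,0,-87],0],[[-404,-417,0],[0,0,-87],0],[[-404,-417,0],[0,0,-87],0],[[-404,-417,0],[0,0,-87],0],[[-404,-417,0],[0,0,-87],0],[[-404,-417,0],[0,0,-87],0],[[-404,-417,0],[0,0,-87],0],[[-404,-417,72],[0,0,-87],0],[[-404,-417,72],[0,0,-87],0],[[-404,-417,72],[0,0,-87],0]]'; python3 g.py 0.4535 0.0157 0.06
```

```text
time_s: 1.1
position: [0.4103, 0.1472, 0.1921]
tcp_rot: [[-0.62, -0.785, 0.001], [-0.785, 0.62, 0.0], [-0.0, -0.0, -1.0]]
force: [1.1, 0.1, 0.1]
opening: 0.999
d [  76.4 -115.3  132.1] pos [0.4103 0.1472 0.1921] q [   5.    18.6  110.2    0.    51.2 -136.7] t 1.1 F [1.1 0.1 0.1] op 0.999 tilt [ 6.e-04  1.e-04 -1.e+00]
```

```bash
python3 -m jog '[[[76,-115,60],[0,0,0],0],[[76,-115,60],[0,0,0],0],[[76,-115,80],[0,0,0],0],[[76,-115,100],[0,0,0],0],[[76,-115,100],[0,0,0],0],[[76,-115,100],[0,0,0],0]]'; python3 g.py 0.4535 0.0157 0.013
python3 - <<'E'
from h import *
shot("top","t1.png");shot("side","s1.png")
a=cv2.imread("pics/t1.png")[210:360,260:460];b=cv2.imread("pics/s1.png")[200:350,190:390]
cv2.imwrite("pics/a1.png",cv2.resize(np.hstack([a,b]),None,fx=2,fy=2))
E
```

```text
time_s: 1.6
position: [0.4513, 0.0165, 0.0901]
tcp_rot: [[-0.627, -0.779, -0.006], [-0.779, 0.627, 0.001], [0.003, 0.005, -1.0]]
force: [-0.7, 0.8, -0.5]
opening: 1.001
d [-1.  -2.6 77.1] pos [0.4513 0.0165 0.0901] q [ -12.1   30.8  113.1    0.    36.4 -153.3] t 1.6 F [-0.7  0.8 -0.5] op 1.001 tilt [-0.0057  0.0013 -1.    ]
```

View pics/a1.png

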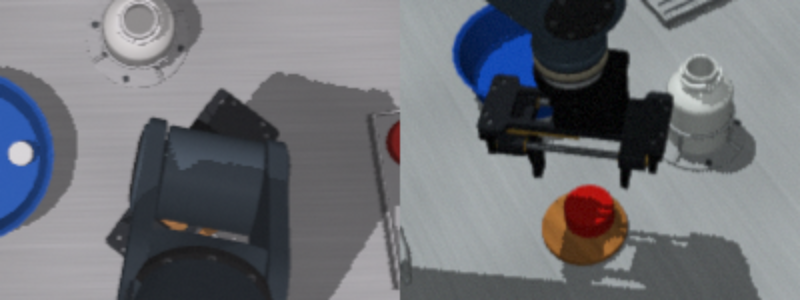

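The gripper is above the lid with its fingers either side of it. I'll descend.

```bash
python3 -m jog '[[[-1,-2,25],[0,0,0],0],[[-1,-2,30],[0,0,0],0],[[-1,-2,30],[0,0,0],0],[[-1,-2,30],[0,0,0],0]]' | head -2; python3 g.py 0.4535 0.0157 0.0125
```

```text
time_s: 2.03
position: [0.4545, 0.0182, 0.0633]
d [ 2.5 -0.8 50.8] pos [0.4545 0.0182 0.0633] q [ -11.8   34.1  113.8    0.    32.1 -153.3] t 2.0333 F [ 0.4  0.1 -0.4] op 0.996 tilt [ 4.e-04 -0.e+00 -1.e+00]
```

```bash
python3 -m jog '[[[2,-1,20],[0,0,0],0],[[2,-1,35],[0,0,0],0],[[2,-1,45],[0,0,0],0],[[2,-1,49.5],[0,0,0],0],[[2,-1,49.5],[0,0,0],0],[[2,-1,49.5],[0,0,0],0]]' | head -2; python3 g.py 0.4535 0.0157 0.0125
```

```text
time_s: 2.53
position: [0.4546, 0.0151, 0.0136]
d [0.3 1.2 1.1] pos [0.4546 0.0151 0.0136] q [ -12.2   40.3  114.9   -0.    24.7 -153.6] t 2.5333 F [-0.4 -0.1 -0.3] op 1.002 tilt [ 1.1e-03 -2.0e-04 -1.0e+00]
```

```bash
python3 -m jog '[[[0,1,1],[0,0,0],0],[[0,1,1],[0,0,0],1],[[0,1,1],[0,0,0],1],[[0,1,1],[0,0,0],1],[[0,1,1],[0,0,0],1],[[0,1,1],[0,0,0],1],[[0,1,1],[0,0,0],1],[[0,1,1],[0,0,0],1]]'; python3 g.py 0.4535 0.0157 0.17
```

```text
time_s: 3.2
position: [0.4535, 0.0155, 0.0119]
tcp_rot: [[-0.624, -0.781, 0.0], [-0.781, 0.624, -0.0], [-0.0, -0.0, -1.0]]
force: [-0.1, -0.2, 2.0]
opening: 0.661
d [-1.000e-01  1.000e-01 -1.581e+02] pos [0.4535 0.0155 0.0119] q [ -12.2   40.5  115.1   -0.    24.4 -153.6] t 3.2 F [-0.1 -0.2  2. ] op 0.661 tilt [ 1.e-04 -0.e+00 -1.e+00]
```

```bash
python3 -m jog '[[[0,0,-20],[0,0,0],1],[[0,0,-60],[0,0,0],1],[[0,0,-100],[0,0,0],1],[[0,0,-140],[0,0,0],1],[[0,0,-155],[0,0,0],1],[[0,0,-155],[0,0,0],1],[[0,0,-155],[0,0,0],1]]'|head -2; python3 g.py 0.6303 0.0645 0.155
```

```text
time_s: 3.78
position: [0.4537, 0.0155, 0.1675]
d [-148.5 -107.4   12.8] pos [0.4537 0.0155 0.1675] q [ -12.2   22.2  109.4    0.    48.2 -153.6] t 3.7833 F [-0.6  0.  -0.1] op 0.667 tilt [ 2.1e-03 -4.0e-04 -1.0e+00]
```

```bash
python3 -m jog '[[[-30,-22,0],[0,0,0],1],[[-60,-43,0],[0,0,0],1],[[-90,-65,0],[0,0,0],1],[[-120,-87,0],[0,0,0],1],[[-148,-107,12],[0,0,0],1],[[-148,-107,12],[0,0,0],1],[[-148,-107,12],[0,0,0],1],[[-148,-107,12],[0,0,0],1],[[-148,-107,12],[0,0,0],1]]'|head -2; python3 g.py 0.6303 0.0645 0.138;python3 - <<'E'
from h import *
shot("side","s2.png");b=cv2.imread("pics/s2.png")[170:290,270:420]
cv2.imwrite("pics/b2.png",cv2.resize(b,None,fx=4,fy=4))
E
```

```text
time_s: 4.53
position: [0.6272, 0.0643, 0.1533]
d [-2.2 -2.3 15.3] pos [0.6272 0.0643 0.1533] q [  -4.3   35.3   84.7   -0.    60.2 -145.6] t 4.5333 F [-0.5  0.1 -0.5] op 0.663 tilt [-4.3e-03  2.0e-04 -1.0e+00]
```

View pics/b2.png

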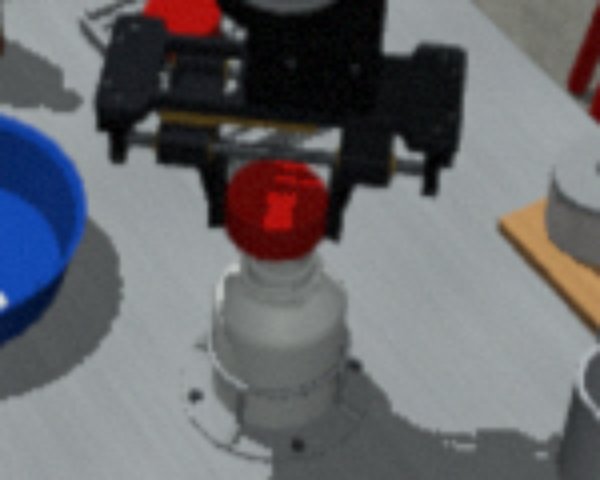

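The side view shows the lid held square above the jar: lid centre at column ~278 of the crop, jar axis at ~280. I'll correct by 3 mm and descend with force checks.

```bash
python3 -m jog '[[[-2,-2,8],[0,0,0],1],[[-2,-2,14],[0,0,0],1],[[-2,-2,14],[0,0,0],1],[[-2,-2,14],[0,0,0],1]]'|head -2; python3 g.py 0.6303 0.0645 0.126;python3 - <<'E'
from h import *
im=shot("side","s3.png");hsv=cv2.cvtColor(im,cv2.COLOR_RGB2HSV)
m=((hsv[...,0]<6)|(hsv[...,0]>174))&(hsv[...,1]>150)&(hsv[...,2]>50)
m[:205]=0;m[260:]=0;m[:,:310]=0;m[:,370:]=0
k=max(cv2.findContours(m.astype(np.uint8),0,2)[0],key=cv2.contourArea);M=cv2.moments(k);u,v=M["m10"]/M["m00"],M["m01"]/M["m00"]
p=np.array(bot.read_state()["position"])+[0,0,.011]
print((u,v),cv2.boundingRect(k),proj("side",p),"jar axis px",proj("side",[.6303,.0645,.124]),ray("side",u,v,p[2]))
E
```

```text
time_s: 4.92
position: [0.6315, 0.0646, 0.1403]
d [ 0.8  0.9 14.3] pos [0.6315 0.0646 0.1403] q [  -4.2   36.5   84.8   -0.    58.8 -145.6] t 4.9167 F [ 0.4  0.2 -0.6] op 0.665 tilt [-1.5e-03  1.0e-04 -1.0e+00]
(339.95414462081123, 225.11816578483243) (328, 213, 25, 25) [340.54369225 224.84530349] jar axis px [339.60075475 233.22374423] [0.63029269 0.0645742  0.15165961]
```

```bash
python3 -m jog '[[[1,1,5],[0,0,0],1],[[1,1,10],[0,0,0],1],[[1,1,13],[0,0,0],1],[[1,1,14],[0,0,0],1],[[1,1,14],[0,0,0],1]]'|head -2; python3 g.py 0.6303 0.0645 0.119; python3 -m jog '[[[0,0,2],[0,0,0],1],[[0,0,4],[0,0,0],1],[[0,0,6],[0,0,0],1],[[0,0,7],[0,0,0],1],[[0,0,7],[0,0,0],1]]'|head -2; python3 g.py 0.6303 0.0645 0.112
```

```text
time_s: 5.38
position: [0.6305, 0.0646, 0.1262]
d [0.2 0.1 7.2] pos [0.6305 0.0646 0.1262] q [  -4.2   37.5   85.5    0.    57.1 -145.6] t 5.3833 F [-0.4 -0.1 -1. ] op 0.665 tilt [-1.1e-03  1.0e-04 -1.0e+00]
time_s: 5.8
position: [0.6306, 0.0646, 0.1195]
d [0.3 0.2 7.5] pos [0.6306 0.0646 0.1195] q [  -4.2   38.    85.8    0.    56.3 -145.6] t 5.8 F [-0.1  0.7  0.4] op 0.664 tilt [-5.e-04  1.e-04 -1.e+00]
```

```bash
python3 -m jog '[[[0,0,1],[0,0,0],1],[[0,0,2],[0,0,0],1],[[0,0,3],[0,0,0],1],[[0,0,3],[0,0,0],1]]'|grep force; python3 g.py 0.6303 0.0645 0.112;python3 -m jog '[[[0,0,1],[0,0,0],1],[[0,0,2],[0,0,0],1],[[0,0,2],[0,0,0],1]]'|grep force; python3 g.py 0.6303 0.0645 0.112
```

```text
force: [1.4, -0.1, -0.5]
d [0.4 0.4 4.7] pos [0.6309 0.0645 0.1167] q [  -4.2   38.2   85.8    0.    55.9 -145.6] t 6.1333 F [ 1.4 -0.1 -0.5] op 0.665 tilt [ 1.e-04  0.e+00 -1.e+00]
force: [-0.4, -0.0, -1.2]
d [0.4 0.4 2.6] pos [0.6309 0.0646 0.1146] q [  -4.2   38.4   85.9    0.    55.7 -145.6] t 6.3833 F [-0.4 -0.  -1.2] op 0.665 tilt [ 1.e-04  0.e+00 -1.e+00]
```

```bash
python3 -m jog '[[[0,0,1],[0,0,0],1],[[0,0,1.5],[0,0,0],1],[[0,0,1.5],[0,0,0],1]]'|grep force; python3 g.py 0.6303 0.0645 0.112;python3 -m jog '[[[0,0,0.5],[0,0,0],1],[[0,0,1],[0,0,0],1],[[0,0,1],[0,0,0],1]]'|grep force; python3 g.py 0.6303 0.0645 0.112
```

```text
force: [0.7, -0.6, -0.1]
d [0.4 0.4 1.2] pos [0.6309 0.0645 0.1132] q [  -4.2   38.5   86.    -0.    55.5 -145.6] t 6.6333 F [ 0.7 -0.6 -0.1] op 0.658 tilt [ 1.e-04 -0.e+00 -1.e+00]
force: [0.6, 1.0, 0.6]
d [0.4 0.4 0.2] pos [0.6309 0.0646 0.1122] q [  -4.2   38.6   86.     0.    55.4 -145.6] t 6.8833 F [0.6 1.  0.6] op 0.662 tilt [ 1.e-04 -0.e+00 -1.e+00]
```

```bash
python3 -m jog '[[[0,0,0.5],[0,0,0],1],[[0,0,1],[0,0,0],1],[[0,0,1],[0,0,0],1]]'|grep force; python3 g.py 0.6303 0.0645 0.112;python3 -m jog '[[[0,0,0.5],[0,0,0],1],[[0,0,0.7],[0,0,0],1],[[0,0,0.7],[0,0,0],1]]'|grep force; python3 g.py 0.6303 0.0645 0.112
```

```text
force: [0.2, 0.0, -0.1]
d [ 0.4  0.4 -0.8] pos [0.6308 0.0645 0.1112] q [  -4.2   38.6   86.    -0.    55.3 -145.6] t 7.1333 F [ 0.2  0.  -0.1] op 0.66 tilt [ 0. -0. -1.]
force: [-0.1, 0.0, 1.7]
d [ 0.4  0.4 -1.2] pos [0.6309 0.0646 0.1108] q [  -4.2   38.7   86.1    0.    55.2 -145.6] t 7.3833 F [-0.1  0.   1.7] op 0.665 tilt [ 2.e-04 -0.e+00 -1.e+00]
```

Contact is at an edge height of about 108.9 mm, so the catch should come after roughly 25° of turning. I'll turn clockwise (+wz) while descending along the thread helix.

```bash
python3 -m jog '[[[0,0,0.4],[0,0,5],1],[[0,0,0.8],[0,0,10],1],[[0,0,1.2],[0,0,15],1],[[0,0,1.6],[0,0,20],1],[[0,0,1.6],[0,0,20],1]]'|grep force; python3 g.py 0.6303 0.0645 0.112;python3 -m jog '[[[0,0,0.4],[0,0,5],1],[[0,0,0.8],[0,0,10],1],[[0,0,0.8],[0,0,10],1]]'|grep force; python3 g.py 0.6303 0.0645 0.112;python3 -c "
from rig import bot;print(bot.read_state()['moment'])"
```

```text
force: [0.8, -0.0, 1.4]
d [ 0.8  0.5 -2.8] pos [0.6312 0.0645 0.1092] q [  -4.2   38.8   86.1   -0.    55.  -125.5] t 7.8 F [ 0.8 -0.   1.4] op 0.665 tilt [ 1.e-03 -2.e-04 -1.e+00]
force: [1.0, -0.5, 0.5]
d [ 0.9  0.4 -3.6] pos [0.6313 0.0644 0.1084] q [  -4.2   38.9   86.1   -0.    54.9 -115.7] t 8.05 F [ 1.  -0.5  0.5] op 0.664 tilt [ 1.e-03 -3.e-04 -1.e+00]
[-0.01235409 -0.19226714 -0.05938322]
```

```bash
sed -i 's/print("d"/print("Mz",np.round(s["moment"],2),"d"/' g.py
python3 -m jog '[[[0.4,0.2,0.4],[0,0,5],1],[[0.4,0.2,0.8],[0,0,10],1],[[0.4,0.2,0.8],[0,0,10],1]]'|grep force; python3 g.py 0.6303 0.0645 0.112;python3 -m jog '[[[0,0,0.4],[0,0,5],1],[[0,0,0.6],[0,0,8],1],[[0,0,0.6],[0,0,8],1]]'|grep force; python3 g.py 0.6303 0.0645 0.112
```

```text
force: [1.6, -0.7, 0.8]
Mz [-0.11 -0.29 -0.06] d [ 0.7  0.4 -4.4] pos [0.6311 0.0642 0.1076] q [  -4.3   38.9   86.2   -0.    54.8 -105.7] t 8.3 F [ 1.6 -0.7  0.8] op 0.662 tilt [ 1.6e-03 -7.0e-04 -1.0e+00]
force: [2.1, -0.9, 1.6]
Mz [-0.13 -0.3  -0.04] d [ 0.8  0.3 -4.9] pos [0.6311 0.0642 0.1071] q [ -4.3  39.   86.2  -0.   54.7 -97.8] t 8.55 F [ 2.1 -0.9  1.6] op 0.66 tilt [ 1.6e-03 -6.0e-04 -1.0e+00]
```

```bash
python3 -m jog '[[[0,0,0.4],[0,0,5],1],[[0,0,0.8],[0,0,10],1],[[0,0,0.8],[0,0,10],1]]'|grep -E '^force'; python3 g.py 0.6303 0.0645 0.112
```

```text
force: [1.7, -1.5, 0.2]
Mz [-0.28 -0.32 -0.04] d [ 0.7  0.3 -5.8] pos [0.631  0.0641 0.1062] q [ -4.3  39.   86.3  -0.1  54.7 -87.8] t 8.8 F [ 1.7 -1.5  0.2] op 0.665 tilt [ 1.2e-03 -9.0e-04 -1.0e+00]
```

```bash
python3 -m jog '[[[0,0,0.2],[0,0,3],1],[[0,0,0.4],[0,0,5],1],[[0,0,0.4],[0,0,5],1]]'|grep -E '^force'; python3 g.py 0.6303 0.0645 0.112
```

```text
force: [2.5, -3.3, 1.7]
Mz [-0.22 -0.5  -0.03] d [ 0.8  0.1 -6.1] pos [0.631  0.0642 0.1059] q [ -4.3  39.   86.3  -0.   54.6 -82.9] t 9.05 F [ 2.5 -3.3  1.7] op 0.667 tilt [ 1.4e-03 -6.0e-04 -1.0e+00]
```

```bash
python3 -m jog '[[[0,0,0.4],[0,0,5],1],[[0,0,0.6],[0,0,8],1],[[0,0,0.6],[0,0,8],1]]'|grep -E '^force'; python3 g.py 0.6303 0.0645 0.112
```

```text
force: [2.4, -2.3, 1.5]
Mz [-0.34 -0.4  -0.02] d [ 0.7  0.1 -6.8] pos [0.6309 0.0642 0.1052] q [ -4.3  39.1  86.3  -0.   54.5 -74.8] t 9.3 F [ 2.4 -2.3  1.5] op 0.664 tilt [ 1.2e-03 -7.0e-04 -1.0e+00]
```

```bash
python3 -m jog '[[[0,0,0.4],[0,0,5],1],[[0,0,0.6],[0,0,8],1],[[0,0,0.6],[0,0,8],1]]'|grep -E '^force'; python3 g.py 0.6303 0.0645 0.112
python3 - <<'E'
from h import *
shot("side","s4.png");b=cv2.imread("pics/s4.png")[200:290,290:390]
cv2.imwrite("pics/b4.png",cv2.resize(b,None,fx=6,fy=6,interpolation=cv2.INTER_CUBIC))
E
```

```text
force: [2.4, -2.7, 1.3]
Mz [-0.28 -0.48  0.  ] d [ 0.7 -0.1 -7.3] pos [0.631  0.0642 0.1047] q [ -4.3  39.1  86.3  -0.   54.5 -66.8] t 9.55 F [ 2.4 -2.7  1.3] op 0.663 tilt [ 1.3e-03 -7.0e-04 -1.0e+00]
```

View pics/b4.png

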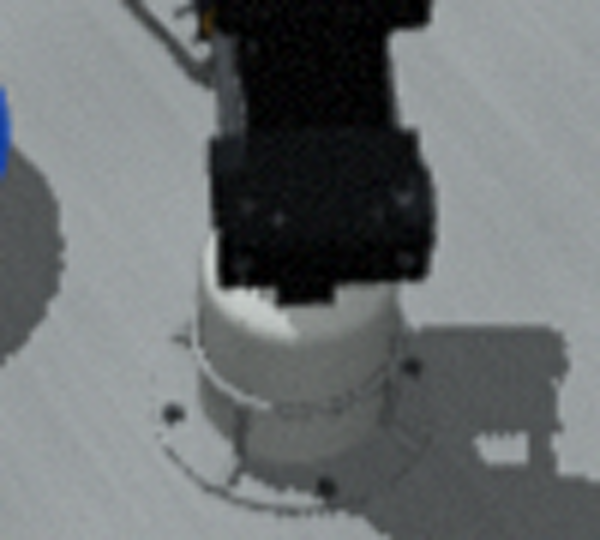

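The gripper hides the lid in this view (lid edge would be behind the finger at (305,290) of the crop), so force and travel must decide. I'll go on in small steps.

```bash
python3 -m jog '[[[0,0,0.3],[0,0,4],1],[[0,0,0.6],[0,0,8],1],[[0,0,0.6],[0,0,8],1]]'|grep -E '^force'; python3 g.py 0.6303 0.0645 0.112
```

```text
force: [3.1, -2.8, 2.1]
Mz [-0.48 -0.49 -0.03] d [ 0.7 -0.2 -8. ] pos [0.631  0.0642 0.104 ] q [ -4.3  39.2  86.3  -0.   54.4 -58.8] t 9.85 F [ 3.1 -2.8  2.1] op 0.666 tilt [ 1.3e-03 -6.0e-04 -1.0e+00]
```

```bash
python3 -m jog '[[[0,0,0.2],[0,0,3],1],[[0,0,0.4],[0,0,5],1],[[0,0,0.4],[0,0,5],1]]'|grep -E '^force'; python3 g.py 0.6303 0.0645 0.112
```

```text
force: [4.2, -2.3, 1.1]
Mz [-0.4  -0.59 -0.01] d [ 0.7 -0.4 -8.3] pos [0.6311 0.0643 0.1037] q [ -4.2  39.2  86.3  -0.   54.4 -53.8] t 10.1 F [ 4.2 -2.3  1.1] op 0.664 tilt [ 1.6e-03 -5.0e-04 -1.0e+00]
```

```bash
python3 -m jog '[[[0,0,0.2],[0,0,3],1],[[0,0,0.3],[0,0,5],1],[[0,0,0.3],[0,0,5],1]]'|grep -E '^force'; python3 g.py 0.6303 0.0645 0.112
```

```text
force: [3.3, -2.5, 1.4]
Mz [-0.46 -0.56 -0.02] d [ 0.6 -0.4 -8.6] pos [0.631  0.0643 0.1034] q [ -4.2  39.2  86.3  -0.   54.3 -48.8] t 10.35 F [ 3.3 -2.5  1.4] op 0.663 tilt [ 1.4e-03 -5.0e-04 -1.0e+00]
```

```bash
python3 -m jog '[[[0,0,0.2],[0,0,3],1],[[0,0,0.3],[0,0,4],1],[[0,0,0.3],[0,0,4],1]]'|grep -E '^force'; python3 g.py 0.6303 0.0645 0.112
```

```text
force: [3.8, -3.5, 4.0]
Mz [-0.48 -0.52 -0.01] d [ 0.7 -0.5 -8.6] pos [0.6312 0.0643 0.1034] q [ -4.2  39.2  86.3  -0.   54.3 -44.8] t 10.6 F [ 3.8 -3.5  4. ] op 0.66 tilt [ 1.8e-03 -4.0e-04 -1.0e+00]
```

z has stopped at 0.1034 (edge at 101.5 mm, home) with Fz rising. I'll turn a little more, without descending, to confirm finger-tight.

```bash
python3 -m jog '[[[0,0,0],[0,0,2],1],[[0,0,0.1],[0,0,4],1],[[0,0,0.1],[0,0,4],1]]'|grep -E '^force'; python3 g.py 0.6303 0.0645 0.112
```

```text
force: [3.5, -2.8, 4.5]
Mz [-0.54 -0.55 -0.09] d [ 0.6 -0.6 -8.6] pos [0.6312 0.0644 0.1034] q [ -4.2  39.2  86.3  -0.   54.3 -40.7] t 10.85 F [ 3.5 -2.8  4.5] op 0.663 tilt [ 1.8e-03 -4.0e-04 -1.0e+00]
```

```bash
python3 -m jog '[[[0,0,0],[0,0,2],1],[[0,0,0.1],[0,0,3],1],[[0,0,0.1],[0,0,3],1]]'|grep -E '^force'; python3 g.py 0.6303 0.0645 0.112
```

```text
force: [3.8, -2.0, 4.7]
Mz [-0.52 -0.48 -0.03] d [ 0.6 -0.7 -8.6] pos [0.6312 0.0644 0.1034] q [ -4.2  39.2  86.3  -0.   54.3 -37.7] t 11.1 F [ 3.8 -2.   4.7] op 0.665 tilt [ 1.9e-03 -4.0e-04 -1.0e+00]
```

```bash
python3 -m jog '[[[0,0,0],[0,0,2],1],[[0,0,0],[0,0,3],1],[[0,0,0],[0,0,3],1]]'|grep -E '^force'; python3 g.py 0.6303 0.0645 0.112
```

```text
force: [3.8, -2.7, 4.6]
Mz [-0.48 -0.55  0.02] d [ 0.6 -0.7 -8.6] pos [0.6312 0.0644 0.1034] q [ -4.2  39.2  86.3  -0.   54.3 -34.7] t 11.35 F [ 3.8 -2.7  4.6] op 0.665 tilt [ 2.e-03 -5.e-04 -1.e+00]
```

The lid is seated with no z travel left and low torque. I'll release, lift and look at the lid edge against the shoulder.

```bash
python3 -m jog '[[[0,0,0],[0,0,0],0],[[0,0,0],[0,0,0],0],[[0,0,0],[0,0,0],0],[[0,0,0],[0,0,0],0],[[0,0,-20],[0,0,0],0],[[0,0,-50],[0,0,0],0],[[0,0,-80],[0,0,0],0],[[0,0,-100],[0,0,0],0],[[0,0,-100],[0,0,0],0],[[0,0,-100],[0,0,0],0],[[0,0,-100],[0,0,0],0]]'|grep -E '^force'; python3 g.py 0.6303 0.0645 0.112
python3 - <<'E'
from h import *
im=shot("side","s5.png");b=cv2.imread("pics/s5.png")[200:290,290:390]
cv2.imwrite("pics/b5.png",cv2.resize(b,None,fx=6,fy=6,interpolation=cv2.INTER_CUBIC))
hsv=cv2.cvtColor(im,cv2.COLOR_RGB2HSV)
m=((hsv[...,0]<6)|(hsv[...,0]>174))&(hsv[...,1]>150)&(hsv[...,2]>50)
m[:205]=0;m[290:]=0;m[:,:310]=0;m[:,375:]=0
k=max(cv2.findContours(m.astype(np.uint8),0,2)[0],key=cv2.contourArea);x,y,w,h=cv2.boundingRect(k);M=cv2.moments(k)
print((x,y,w,h),M["m10"]/M["m00"],M["m01"]/M["m00"])
a=np.linspace(0,2*np.pi,120)
for e in(.1015,.105):
    P=np.array([proj("side",[.6305+.029*np.cos(t),.0645+.029*np.sin(t),z]) for z in(e,e+.026) for t in a])
    hull=cv2.convexHull(P.astype(np.float32));Q=cv2.moments(hull)
    print(e,P.min(0).round(1),P.max(0).round(1),Q["m10"]/Q["m00"],Q["m01"]/Q["m00"])
E
```

```text
force: [-0.7, 0.1, 0.1]
Mz [-0.07  0.01  0.02] d [-1.3  1.2 89.2] pos [0.6289 0.0649 0.2012] q [ -4.2  32.2  82.1   0.   65.9 -34.6] t 12.2667 F [-0.7  0.1  0.1] op 0.997 tilt [-3.5e-03  4.0e-04 -1.0e+00]
(328, 224, 24, 24) 339.2134238310708 235.54864253393666
0.1015 [327.1 223. ] [352.2 249. ] 339.5595790399855 235.9568208283681
0.105 [327.1 222. ] [352.3 248. ] 339.6056721565552 234.96358237310372
```

View pics/b5.png

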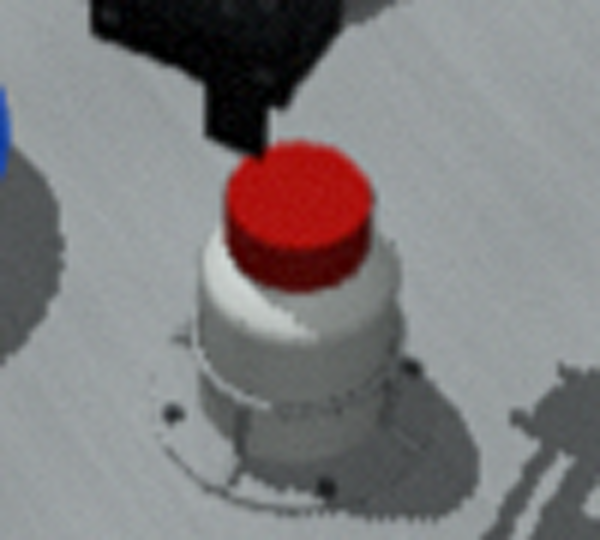

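The lid sits low on the shoulder in the picture (bottom edge at (300,290) of the crop, evidently over the shoulder). One pixel is about 3.5 mm, so for certainty I'll touch its top with closed fingertips: 127.5 mm means home, 131 mm means misfit.

```bash
python3 -m jog '[[[-1,1,20],[0,0,0],1],[[-1,1,40],[0,0,0],1],[[-1,1,55],[0,0,0],1],[[-1,1,62],[0,0,0],1],[[-1,1,62],[0,0,0],1],[[-1,1,62],[0,0,0],1],[[-1,1,62],[0,0,0],1],[[-1,1,62],[0,0,0],1],[[-1,1,62],[0,0,0],1]]'|grep -E '^force'; python3 g.py 0.6305 0.0645 0.1325
```

```text
force: [0.8, -0.6, -0.3]
Mz [-0.05  0.02 -0.03] d [ 1.2 -1.5  9.1] pos [0.6324 0.0642 0.1416] q [ -4.3  36.4  84.7   0.   58.7 -34.6] t 13.0667 F [ 0.8 -0.6 -0.3] op 0.405 tilt [ 1.9e-03 -1.0e-04 -1.0e+00]
```

```bash
python3 -m jog '[[[1,-1,0],[0,0,0],1],[[1,-1,3],[0,0,0],1],[[1,-1,6],[0,0,0],1],[[1,-1,9],[0,0,0],1],[[1,-1,9],[0,0,0],1],[[1,-1,9],[0,0,0],1]]'|grep -E '^force'; python3 g.py 0.6305 0.0645 0.1325;  python3 -m jog '[[[0,0,1],[0,0,0],1],[[0,0,2],[0,0,0],1],[[0,0,2.5],[0,0,0],1],[[0,0,2.5],[0,0,0],1]]'|grep -E '^force'; python3 g.py 0.6305 0.0645 0.1325
```

```text
force: [0.1, 0.2, 0.6]
Mz [-0.07  0.03  0.02] d [-0.3  0.3 -1.4] pos [0.6301 0.0646 0.1311] q [ -4.2  37.1  85.4  -0.   57.6 -34.6] t 13.5667 F [0.1 0.2 0.6] op 0.016 tilt [-9.e-04  0.e+00 -1.e+00]
force: [-0.3, 0.5, -0.5]
Mz [-0.04  0.03 -0.01] d [-0.2  0.1 -3.5] pos [0.6303 0.0646 0.129 ] q [ -4.2  37.3  85.5  -0.   57.3 -34.6] t 13.9 F [-0.3  0.5 -0.5] op 0.002 tilt [-2.e-04  0.e+00 -1.e+00]
```

There is no contact at 129.0 mm, so the top is below 131 mm and the lid fits. I'll regrasp, check it is snug, then unscrew.

```bash
python3 -m jog '[[[0,0,-10],[0,0,0],0],[[0,0,-20],[0,0,0],0],[[0,0,-20],[0,0,0],0],[[0,0,-20],[0,0,0],0],[[0,0,-20],[0,0,0],0],[[0,0,-20],[0,0,0],0],[[0,0,-20],[0,0,0],0],[[0,0,-20],[0,0,0],0],[[0,0,-20],[0,0,0],0],[[0,0,-20],[0,0,0],0]]'|grep -E '^force'; python3 g.py 0.6305 0.0645 0.1034
```

```text
force: [0.6, 0.3, -0.3]
Mz [-0.06  0.02  0.02] d [-0.2  0.2 45.5] pos [0.6303 0.0646 0.1489] q [ -4.2  35.8  84.6  -0.   59.6 -34.6] t 14.7333 F [ 0.6  0.3 -0.3] op 0.68 tilt [-4.e-04  0.e+00 -1.e+00]
```

```bash
python3 -m jog '[[[0,0,0],[0,0,0],0],[[0,0,0],[0,0,0],0],[[0,0,0],[0,0,0],0],[[0,0,0],[0,0,0],0],[[0,0,0],[0,0,0],0],[[0,0,20],[0,0,0],0],[[0,0,35],[0,0,0],0],[[0,0,43],[0,0,0],0],[[0,0,45],[0,0,0],0],[[0,0,45],[0,0,0],0],[[0,0,45],[0,0,0],0]]'|grep -E '^force'; python3 g.py 0.6305 0.0645 0.1034
python3 -m jog '[[[0,0,0],[0,0,0],1],[[0,0,0],[0,0,0],1],[[0,0,0],[0,0,0],1],[[0,0,0],[0,0,0],1],[[0,0,0],[0,0,0],1],[[0,0,0],[0,0,0],1],[[0,0,0],[0,0,0],1]]'|grep -E '^force'; python3 g.py 0.6305 0.0645 0.1034
```

```text
force: [-0.3, -0.5, -0.0]
Mz [-0.03 -0.01 -0.02] d [ 0.1 -0.4  1.2] pos [0.6309 0.0646 0.1046] q [ -4.2  39.1  86.3   0.   54.5 -34.6] t 15.65 F [-0.3 -0.5 -0. ] op 1.003 tilt [ 1.e-03 -1.e-04 -1.e+00]
force: [1.0, 0.9, 1.5]
Mz [ 0.02 -0.05  0.03] d [-0.1 -0.1  0.9] pos [0.6306 0.0646 0.1043] q [ -4.2  39.2  86.3   0.   54.5 -34.6] t 16.2333 F [1.  0.9 1.5] op 0.664 tilt [ 5.e-04  0.e+00 -1.e+00]
```

```bash
python3 -m jog '[[[0,0,0],[0,0,2],1],[[0,0,0.1],[0,0,4],1],[[0,0,0.1],[0,0,4],1]]'|grep -E '^force'; python3 g.py 0.6305 0.0645 0.1034
```

```text
force: [0.9, -0.5, 1.8]
Mz [-0.2  -0.07 -0.04] d [ 0.4 -0.5  0.9] pos [0.6311 0.0643 0.1043] q [ -4.2  39.2  86.3  -0.   54.4 -30.6] t 16.4833 F [ 0.9 -0.5  1.8] op 0.661 tilt [ 1.6e-03 -5.0e-04 -1.0e+00]
```

It has stopped at home height with no z travel over the last ~15°, and more turning risks forcing it. I'll unscrew, following the recorded helix.

```bash
python3 -m jog '[[[0,0,0],[0,0,-6],1],[[0,0,0],[0,0,-12],1],[[0,0,-0.1],[0,0,-18],1],[[0,0,-0.4],[0,0,-24],1],[[0,0,-0.8],[0,0,-30],1],[[0,0,-1.3],[0,0,-36],1],[[0,0,-1.3],[0,0,-36],1]]'|grep -E '^force'; python3 g.py 0.6305 0.0645 0.1034
python3 -m jog '[[[0,0,-0.4],[0,0,-5],1],[[0,0,-0.8],[0,0,-10],1],[[0,0,-1.2],[0,0,-15],1],[[0,0,-1.6],[0,0,-20],1],[[0,0,-2.0],[0,0,-26],1],[[0,0,-2.4],[0,0,-31],1],[[0,0,-2.4],[0,0,-31],1]]'|grep -E '^force'; python3 g.py 0.6305 0.0645 0.1034
```

```text
force: [0.6, 1.4, 1.6]
Mz [ 0.05 -0.07  0.04] d [ 0.1 -0.1  2.2] pos [0.6307 0.0645 0.1056] q [ -4.2  39.1  86.3   0.   54.6 -66.8] t 17.0667 F [0.6 1.4 1.6] op 0.663 tilt [ 7.e-04  0.e+00 -1.e+00]
force: [1.4, -1.0, 2.1]
Mz [-0.05 -0.14 -0.07] d [0.2 0.1 4.6] pos [0.6307 0.0644 0.108 ] q [ -4.2  38.9  86.2  -0.   54.9 -97.6] t 17.65 F [ 1.4 -1.   2.1] op 0.663 tilt [ 8.e-04 -1.e-04 -1.e+00]
```

```bash
python3 -m jog '[[[0,0,-0.4],[0,0,-5],1],[[0,0,-0.8],[0,0,-10],1],[[0,0,-1.2],[0,0,-15],1],[[0,0,-1.6],[0,0,-20],1],[[0,0,-2.0],[0,0,-26],1],[[0,0,-2.4],[0,0,-31],1],[[0,0,-2.8],[0,0,-36],1],[[0,0,-3.2],[0,0,-42],1],[[0,0,-3.7],[0,0,-48],1],[[0,0,-3.7],[0,0,-48],1]]'|grep -E '^force'; python3 g.py 0.6305 0.0645 0.1034
python3 -m jog '[[[0,0,-1],[0,0,0],1],[[0,0,-2],[0,0,0],1],[[0,0,-2],[0,0,0],1]]'|grep -E '^force'; python3 g.py 0.6305 0.0645 0.1034
```

```text
force: [0.5, -0.6, 1.2]
Mz [-0.12 -0.16  0.07] d [0.1 0.4 8.3] pos [0.6309 0.0643 0.1117] q [  -4.3   38.6   86.1   -0.    55.3 -145.5] t 18.4833 F [ 0.5 -0.6  1.2] op 0.668 tilt [ 1.2e-03 -3.0e-04 -1.0e+00]
force: [1.8, -1.7, -0.6]
Mz [-0.35 -0.13 -0.01] d [-0.3  0.1  9.7] pos [0.6304 0.0642 0.1131] q [  -4.3   38.5   86.    -0.    55.5 -145.5] t 18.7333 F [ 1.8 -1.7 -0.6] op 0.665 tilt [-2.e-04 -6.e-04 -1.e+00]
```

```bash
python3 -m jog '[[[0,0,-1.5],[0,0,0],1],[[0,0,-3],[0,0,0],1],[[0,0,-3],[0,0,0],1]]'|grep -E '^force'; python3 g.py 0.6305 0.0645 0.17
python3 - <<'E'
from h import *
# tray rectangle in first top picture: rim height .032
im=cv2.imread("pics/top0.png")
for n in ["top0"]:
    c=im[240:370,425:550]; cv2.imwrite("pics/tray.png",cv2.resize(c,None,fx=5,fy=4.6,interpolation=cv2.INTER_CUBIC))
E
```

```text
force: [0.4, -2.9, -0.1]
Mz [-0.47 -0.11 -0.02] d [ -0.1   0.  -53.4] pos [0.6304 0.0644 0.1166] q [  -4.2   38.2   85.9   -0.    55.9 -145.6] t 18.9833 F [ 0.4 -2.9 -0.1] op 0.662 tilt [-1.e-04 -4.e-04 -1.e+00]
```

View pics/tray.png

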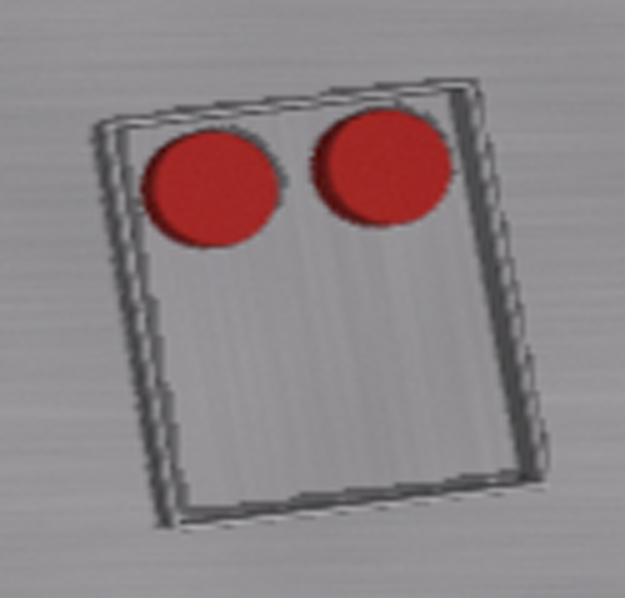

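The tray's rim corners in the crop are about (100,125), (478,82), (545,478) and (165,523); the free half is the lower one.

```bash
python3 - <<'E'
from h import *
C=[ray("top",425+u/5,240+v/4.6,.032) for u,v in((100,125),(478,82),(545,478),(165,523))]
C=np.array(C)[:,:2];c=C.mean(0);ex=(C[0]+C[1]-C[2]-C[3])/2;ey=(C[0]+C[3]-C[1]-C[2])/2
print("centre",c,"x len",np.linalg.norm(ex),"ang",np.degrees(np.arctan2(ex[1],ex[0])),"y len",np.linalg.norm(ey),np.degrees(np.arctan2(ey[1],ey[0])))
x=ex/np.linalg.norm(ex);f=c-.042*x;print("free",f)
for q in((.4998,-.2481),(.5088,-.3280)): print((np.array(q)-c)@x, np.linalg.norm(np.array(q)-f))
E
python3 -m jog '[[[0,0,-10],[0,0,0],1],[[0,0,-25],[0,0,0],1],[[0,0,-40],[0,0,0],1],[[0,0,-55],[0,0,0],1],[[0,0,-55],[0,0,0],1],[[0,0,-55],[0,0,0],1]]'|grep -E '^force|openi'; python3 g.py 0.415 -0.278 0.16
```

```text
centre [ 0.44279675 -0.29263795] x len 0.19396591365159077 ang 5.126614218335026 y len 0.17290353839371952 95.74125352540304
free [ 0.40096476 -0.29639094]
0.06075499359369899 0.11000190393075614
0.0625793699595467 0.11237246453597283
force: [-0.5, -0.8, -0.8]
opening: 0.666
Mz [0.1  0.06 0.06] d [402.7 -46.   12. ] pos [0.6304 0.0654 0.1726] q [-4.200e+00  3.410e+01  8.360e+01  1.000e-01  6.220e+01 -1.456e+02] t 19.4833 F [-0.5 -0.8 -0.8] op 0.666 tilt [ 1.3e-03  9.0e-04 -1.0e+00]
```

```bash
python3 -m jog '[[[35,-4,0],[0,0,7],1],[[70,-8,0],[0,0,14],1],[[105,-12,0],[0,0,21],1],[[140,-15,0],[0,0,28],1],[[175,-19,0],[0,0,35],1],[[210,-23,0],[0,0,42],1],[[245,-27,0],[0,0,46],1],[[280,-31,0],[0,0,46],1],[[315,-35,0],[0,0,46],1],[[350,-39,0],[0,0,46],1],[[390,-43,0],[0,0,46],1],[[425,-47,0],[0,0,46],1]]'|grep -E '^force|openi'; python3 -m jog '[[[0,0,0],[0,0,0],1],[[0,0,0],[0,0,0],1],[[0,0,0],[0,0,0],1]]'|grep -E '^openi'; python3 g.py 0.401 -0.2964 0.06;python3 -c "
from h import *
R=np.array(bot.read_state()['tcp_rot']);print(np.degrees(np.arctan2(R[1,1],R[0,1])))"
```

```text
force: [0.6, 1.1, -1.1]
opening: 0.66
opening: 0.666
Mz [0.12 0.02 0.02] d [  0.2  -1.  110.7] pos [ 0.4013 -0.2957  0.1707] q [-4.930e+01  2.500e+01  1.030e+02  1.000e-01  5.220e+01 -1.446e+02] t 20.7333 F [ 1.   1.2 -1.2] op 0.666 tilt [-0.0013  0.0027 -1.    ]
95.31123140618375
```

```bash
python3 -m jog '[[[0,-1,30],[0,0,0],1],[[0,-1,60],[0,0,0],1],[[0,-1,90],[0,0,0],1],[[0,-1,120],[0,0,0],1],[[0,-1,140],[0,0,0],1],[[0,-1,150],[0,0,0],1],[[0,-1,152],[0,0,0],1],[[0,-1,152],[0,0,0],1],[[0,-1,152],[0,0,0],1]]'|grep -E '^force'; python3 g.py 0.401 -0.2964 0.006
python3 - <<'E'
from h import *
shot("side","s6.png");b=cv2.imread("pics/s6.png")[330:480,230:460]
cv2.imwrite("pics/b6.png",cv2.resize(b,None,fx=3.4,fy=3.4,interpolation=cv2.INTER_CUBIC))
E
```

```text
force: [-0.4, 0.2, -0.1]
Mz [0.03 0.05 0.02] d [ 1.6  1.5 14.2] pos [ 0.4028 -0.2977  0.0202] q [ -49.3   40.7  108.2    0.    31.  -144.7] t 21.4833 F [-0.4  0.2 -0.1] op 0.667 tilt [ 0.001  -0.0011 -1.    ]
```

View pics/b6.png

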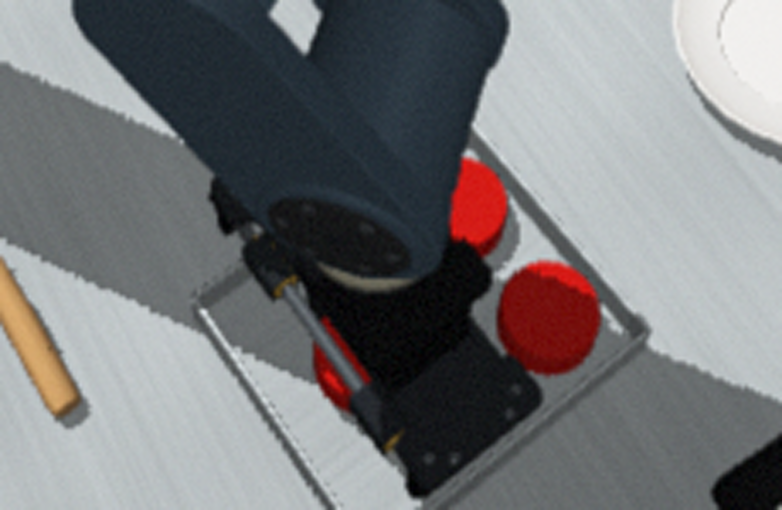

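The lid is inside the tray at the free end (crop (340,365)), clear of the checked lids at (478,210) and (550,318). I'll lower it gently in small steps.

```bash
python3 -m jog '[[[1,1,5],[0,0,0],1],[[1,1,9],[0,0,0],1],[[1,1,11],[0,0,0],1],[[1,1,11.5],[0,0,0],1],[[1,1,11.5],[0,0,0],1]]'|grep -E '^force'; python3 g.py 0.401 -0.2964 0.006;python3 -m jog '[[[0,0,0.8],[0,0,0],1],[[0,0,1.5],[0,0,0],1],[[0,0,1.5],[0,0,0],1]]'|grep -E '^force'; python3 g.py 0.401 -0.2964 0.006
```

```text
force: [0.6, -0.3, -0.1]
Mz [0.05 0.02 0.  ] d [-0.3  0.5  1.8] pos [ 0.4007 -0.2969  0.0078] q [ -49.4   42.1  108.6    0.    29.3 -144.8] t 21.95 F [ 0.6 -0.3 -0.1] op 0.66 tilt [-1.e-04  2.e-04 -1.e+00]
force: [0.0, -0.5, -0.0]
Mz [ 0.06  0.03 -0.04] d [-0.2  0.5  0.3] pos [ 0.4008 -0.2969  0.0063] q [ -49.4   42.2  108.6   -0.    29.1 -144.8] t 22.2 F [ 0.  -0.5 -0. ] op 0.661 tilt [-1.e-04  1.e-04 -1.e+00]
```

```bash
python3 -m jog '[[[0,0,0.4],[0,0,0],1],[[0,0,0.8],[0,0,0],1],[[0,0,0.8],[0,0,0],1]]'|grep -E '^force'; python3 g.py 0.401 -0.2964 0.006
```

```text
force: [0.2, 0.4, 2.1]
Mz [ 0.07  0.03 -0.02] d [-0.2  0.5 -0.2] pos [ 0.4009 -0.2969  0.0058] q [ -49.4   42.3  108.6   -0.    29.  -144.8] t 22.45 F [0.2 0.4 2.1] op 0.666 tilt [ 1.e-04 -2.e-04 -1.e+00]
```

Contact at 0.0058 is exactly where expected, which also confirms the 101.5 mm home height. I'll release and retreat.

```bash
python3 -m jog '[[[0,0,0],[0,0,0],0.2],[[0,0,0],[0,0,0],0.1],[[0,0,0],[0,0,0],0.1],[[0,0,0],[0,0,0],0.1],[[0,0,0],[0,0,0],0.1],[[0,0,-10],[0,0,0],0.1],[[0,0,-30],[0,0,0],0.1],[[0,0,-60],[0,0,0],0.1],[[0,0,-100],[0,0,0],0.1],[[0,0,-140],[0,0,0],0.1],[[0,0,-180],[0,0,0],0.1]]'|grep -E '^force|opening'; python3 -m jog '[[[100,80,-60],[0,0,0],0.1],[[100,80,-60],[0,0,0],0.1],[[100,80,-60],[0,0,0],0.1],[[100,80,-60],[0,0,0],0.1],[[100,80,-60],[0,0,0],0.1],[[100,80,-60],[0,0,0],0.1]]'|grep -E '^position'
python3 - <<'E'
from h import *
a=shot("side","s7.png");b=shot("top","t7.png")
cv2.imwrite("pics/b7.png",np.hstack([cv2.imread("pics/s7.png")[120:480,220:620],cv2.imread("pics/t7.png")[120:480,160:560]]))
for n,im in(("side",a),("top",b)):
    hsv=cv2.cvtColor(im,cv2.COLOR_RGB2HSV);m=((hsv[...,0]<6)|(hsv[...,0]>174))&(hsv[...,1]>150)&(hsv[...,2]>50)
    for k in cv2.findContours(m.astype(np.uint8),0,2)[0]:
        A=cv2.contourArea(k)
        if 150<A<900:
            M=cv2.moments(k);u,v=M["m10"]/A,M["m01"]/A;print(n,A,round(u,1),round(v,1),ray(n,u,v,.018).round(3))
E
```

```text
force: [0.1, -0.3, -0.3]
opening: 0.897
position: [0.2938, -0.2267, 0.2467]
side 756.0 335.5 437.0 [ 0.4   -0.297  0.018]
side 737.0 391.0 422.9 [ 0.508 -0.329  0.018]
side 664.0 364.4 391.2 [ 0.499 -0.249  0.018]
side 805.5 624.5 339.7 [ 1.057 -0.44   0.018]
side 279.5 314.9 176.3 [0.739 0.369 0.018]
top 498.0 489.9 323.5 [ 0.402 -0.295  0.018]
top 479.0 466.5 280.6 [ 0.5   -0.248  0.018]
top 497.0 500.9 275.9 [ 0.509 -0.328  0.018]
top 471.0 198.5 184.9 [0.738 0.366 0.018]
top 173.5 242.2 12.8 [1.166 0.262 0.018]
top 549.5 177.8 35.2 [1.111 0.419 0.018]
top 167.0 135.5 14.9 [1.166 0.523 0.018]
```

View pics/b7.png

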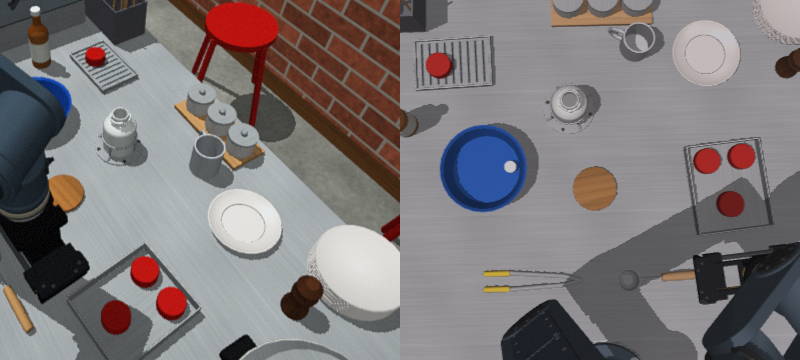

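The lid lies flat in the tray at (0.401, -0.296), which is pixel (730,203) in the combined picture. The checked lids and the drip-tray lid have not moved, and the gripper is clear, so I'm handing in.

```bash
python3 -c "
from rig import bot;print(bot.hand_in(),bot.read_state()['time_s'])"
```

```text
the job is handed in; nothing more can be done
the job is handed in; nothing more can be done
```

The lid from the board fits. I screwed it onto the jar until it stopped, unscrewed it, and set it down in the free part of the steel tray beside the checked lids. The job is handed in; the robot's clock was about 24 s.

- **Stop height:** the lid stopped with its lower edge at 101.5 mm, which is fully home. Closed fingertips found nothing at 129.0 mm, where a misfit's top would stand at 131 mm. It later touched the tray floor exactly where a 101.5 mm stop predicted. The side picture alone could not settle this: one pixel is about 3.5 mm there, and it fell between the two cases.
- **Snugness:** the measured torque never clearly rose. I took "stopped" from the lid sinking no further over its last 15 degrees or so of turning. I did not turn it further, to avoid forcing it. The highest reading between lid and jar was about 5 N downward.
- **Final pictures:** the lid lies flat at (0.401, -0.296). The two checked lids and the drip-tray lid measured the same as at the start. The plate and mug look unmoved by eye, and the bottle shows no sign of having been touched; I did not measure these three. The gripper is empty and clear.

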